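# Clamp the straightedge on the test panel and hold the ratchet at four clicks

### The job

Lay the straightedge flat on the jig's base plate, flush against the long front edge of the grey test panel, centred on the jig's middle line so that its end lies under the clamp foot, and let go of it. Then turn the spring-loaded ratchet lever clockwise (seen from above) by exactly four clicks, never on to a fifth, so that the foot clamps the straightedge down, and finish while still holding the lever's knob there: it springs back if let go. Leave the other things on the table where they are.

Things in the scene. Friction and masses are not known exactly. Their poses are not given: they have to be found in the camera images.
- jig: Fixed clamping jig. Origin on the table top, below the middle of the grey test panel's front edge; x from that edge into the panel (away from the robot), y along the edge to the clamp head, z up. Dark steel base plate x -62 to +43, y -120 to +137 mm, top at z 8. Panel on it: x 0 to +40, y -120 to +45, top at z 16; the straightedge goes against its face x = 0.
- panel_edge (a point): Middle of the panel's front edge, at jig (0, 0, 8 mm), on the base plate's top; axes as the jig's. Laid flush and centred, the straightedge has its middle at x = -13 mm, y = 0 (within 14 mm), its length along y.
- clamp_head (a point): Outer end of the grey clamp head, jig (-27, 78, 36 mm), at its underside. The head (y 53 to 103, z 36 to 50) overhangs the last 27 mm in front of the panel, so set the straightedge down farther out (its middle at jig x about -45 mm) and slide it in under the head. Its tower behind has x 4 to 42; a pawl post stands at y 117 to 134, z up to 60.
- straightedge_grip (a point): Loose steel straightedge 26 (x) by 160 (y) by 6 mm, 0.11 to 0.22 kg, lying left of the jig, with an upright aluminium grip plate on its middle: 12 mm thick (x), 50 long (y), from 6 to 34 mm above the underside. This point: its middle, 20 mm above the underside. Symmetrical: either long edge may face the panel.
- clamp_foot: Round rubber foot, 14 mm across, under the head at jig x -14, y 66; origin at its underside. At rest 21 mm above the table, which is 7 mm above the laid straightedge. The lever lowers it 2.5 mm a click; it meets the straightedge near the third click, then presses by a spring of 1.5 N/mm (about 4 N at four clicks).
- ratchet_lever (a joint): Lever angle (rad): 0 at rest, growing clockwise seen from above; a click each 0.262 (15 degrees), four clicks = 1.047; stop at seven. It pushes back at the knob: 5 to 7 N just past a click, easing to 3 to 4 N as the pawl passes the tooth, then jumping up by 3 to 4 N as it drops in the notch: that is the click. The pawl does not lock: let go, it springs back to 0.
- lever_knob (a point): Middle of the lever's upright black knob, a cylinder 16 mm across, 73 to 116 mm above the table (this point at 97). It circles a vertical axis at jig x 16, y 78 mm, radius 70; at rest it lies 2.1 rad from the jig's +x towards +y, at four clicks 1.05 rad. A gripped knob turns with the lever (it may slip round between the pads); it can also be pushed.

How it is judged:
By the outcome, as a careful person would: the job done as asked, in the order asked, and still so for the second after the job is handed in, while the arm keeps its last pose, push and grip.
It also fails if it takes over 48 s, if anything falls off the work surface, if the arm or the gripper's body presses on something with over 40 N, if the wrist force passes 120 N, or if a joint passes its speed limit or range.

### The arm

A 7-joint arm with a two-finger parallel gripper is mounted at the origin on a cart in front of the work surface, level with it; the furniture and walls round the work are solid. World frame = base frame: x ahead of the robot, y to its left, z up, the work surface at z = 0. Lengths are in mm, angles in rad, forces in N, time in s.
With the tool pointing down it reaches from about 425 to 1025 mm from the base axis. Payload 9.4 kg.
Tool frame: the origin (TCP) lies on the mounting face of the last link; the fingertips stand 186 mm ahead of it and the grasp point (between the pads) lies 167 mm ahead of it (bot.tips_ahead is the z of the fingertips in the tool frame, in mm); z points along the fingers, y is the line along which they close (so a half turn about z gives the same grasp; the last joint's range is limited). The gripper opens to 93 mm and grips with 3 to 60 N. Pads are 15 mm wide; open, the fingers measure 128 mm over their backs; the gripper's body (75 mm by 188 mm) begins 65 mm behind the grasp point.
Start: joints at [1.248, 0.599, -0.003, 1.599, 0.002, 0.943, -0.08], TCP at [176.414, -703.209, 404.718] pointing down, gripper open.
Joint ranges: [-2.57, 2.57], [-0.35, 1.97], [-1.29, 1.29], [0.11, 2.56], [-1.05, 4.19], [0.11, 1.86], [-2.63, 2.63]. Speed limits (rad/s): [2.22, 2.22, 3.01, 3.01, 3.14, 3.14, 3.14].

### API

Orientations are given as [roll, pitch, yaw] about the fixed x, y, z axes, in that order (R = Rz(yaw) Ry(pitch) Rx(roll)).
In Python, from rig import bot gives the robot as it stands.
- The arm moves only by the tool carry_out, never from a script. Its argument "deltas" is a list of rows, each an object with "xyz": the shift along the tool's x, y, z in cm, a list of three; "rotation": the turn, a rotation vector about the tool's x, y, z in rad, a list of three. A call has exactly 8 rows; each row shifts and turns the commanded pose from where the row before left it, along the tool's axes as they then stand; what a row does not reach is not made up. A row lasts 1/10 s, in which the tool goes at most 50 mm and 8.59 degrees, less where a joint would pass 70% of its speed; a pose out of reach is approached as far as the arm can. A call is refused whole if a number of a shift passes 5 or a number of a turn 0.15, either way. A call with a gripper value outside its range is refused whole. "grip" is the finger opening in cm, from 0 to 9.3, set as the call begins (left out, the last holds). The fingers move at their own pace and stop on an object; "squeeze" is the grip in N (left out, the last holds). Time passes only in rows, so rows that do not move let the fingers close, or fill a call up. It gives the time, the measured TCP pose, the force, the opening and the grip force at its end, in the units of the state.
- bot.state(): the state, without advancing time (a new reading comes with each control period).
- bot.get_image(name): name is "scene" or "top" or "wrist"; returns a dict with "img" (400x640x3 uint8, red, green, blue), "depth" (400x640 float32, mm along the optical axis (not along the pixel's ray), 0 where there is no reading), "camera_matrix" (3x3 intrinsics, pixels), "T" (4x4, takes a point from camera to world coordinates). Camera axes: x right, y down, z forward; pixel columns grow to the right and rows downward; lengths in mm; the calibration is good to about 2 mm. A picture is of the moment at which its call begins.
- bot.close_job(): hands the job in; it is judged then, once.
The state is a dict: "clock": time; "q": joint angles; "joint_vel": joint speeds; "joint_efforts": joint torques, N m; "eef_pos": TCP position; "tool_rot": TCP orientation; "ft_force": force on the tool from outside, world axes, zero at the start; "torque": the same for the moment, N m; "width": finger opening in mm; "grip_force": force on a finger pad.
Only numpy, scipy, OpenCV 4.12 (cv2) and the standard library are available. Lean on these libraries where they do the work, as an engineer would, in place of code of your own. Each camera call takes 0.05 s, during which the arm holds its last target. There are 200 camera calls.

## Working session

There is one attempt and no reset: what is moved stays moved. The work goes in short steps, Python scripts to look and compute and a tool call to move; the robot and the scene stay as the last step left them, time stands still between calls to the robot, and variables do not carry over. Pictures are saved under pics/ and viewed, at most 10 in all, crops included, and the job is handed in when it is done.

Besides the shell and the picture viewer there is one more tool, called after "Emit:" in YAML: its name, and indented under it one key for each argument. carry_out: Moves the arm, as the interface text tells. Its arguments: {"type":"object","properties":{"deltas":{"type":"array"},"grip":{"type":"number"},"squeeze":{"type":"number"}},"required":["deltas"]}

```bash
mkdir -p pics; ls
python3 - <<'E'
from rig import bot
import cv2,numpy as np,pickle
s=bot.state();print(s)
d={}
for n in("top","scene"):
    d[n]=bot.get_image(n);cv2.imwrite(f"pics/{n}0.png",d[n]["img"][:,:,::-1])
    print(n,d[n]["camera_matrix"].round(1).tolist(),d[n]["T"].round(3).tolist())
pickle.dump(d,open("d0.pkl","wb"))
E
```

```text
pics
{'clock': 0.0, 'q': array([ 1.24827426,  0.60012387, -0.00255028,  1.60010052,  0.00181601,
        0.94294324, -0.07975247]), 'joint_vel': array([-0.00086683,  0.00129155, -0.00202605,  0.00046626, -0.00058956,
       -0.00039175, -0.00164417]), 'joint_efforts': array([-6.34811840e-04, -7.65073514e+01,  1.49687603e+00, -2.52355385e+01,
       -5.24622935e-02,  1.67242298e-02,  1.80907282e-04]), 'eef_pos': array([ 176.39341417, -703.01091926,  403.87105356]), 'tool_rot': array([-3.14002716e+00,  1.52949225e-04,  2.45943396e-01]), 'ft_force': array([-0.89948375,  0.973355  ,  0.42345598]), 'torque': array([ 0.00227428, -0.01227509, -0.00830701]), 'grip_force': 0.0, 'width': 92.877257546684}
top [[459.1, 0.0, 322.6], [0.0, 459.1, 190.4], [0.0, 0.0, 1.0]] [[0.009, -0.992, 0.122, 392.482], [-1.0, -0.009, -0.0, -6.096], [0.001, -0.122, -0.993, 951.711], [0.0, 0.0, 0.0, 1.0]]
scene [[383.9, 0.0, 314.6], [0.0, 383.9, 193.9], [0.0, 0.0, 1.0]] [[0.677, -0.554, 0.485, 65.286], [-0.736, -0.521, 0.432, -367.732], [0.013, -0.65, -0.76, 740.306], [0.0, 0.0, 0.0, 1.0]]
```

View pics/top0.png

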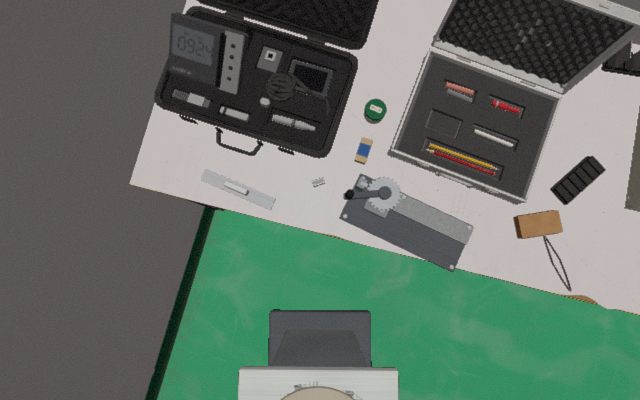

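View pics/scene0.png

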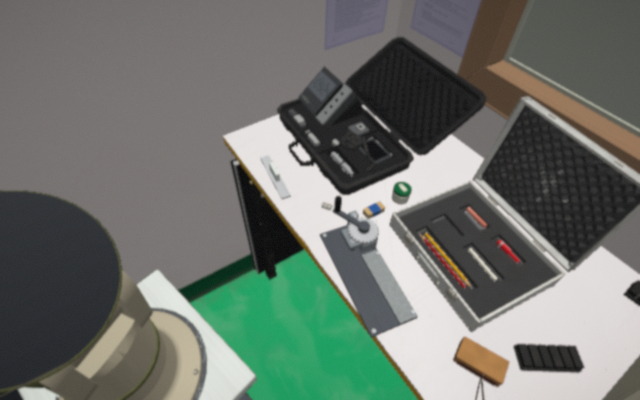

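The top view shows the straightedge at about (238,189), the jig at about (405,222) and the knob at about (349,195). The scene view shows the same layout. Next I'll crop in and measure.

```bash
cat > h.py <<'E'
import numpy as np,cv2
def ray(c,uv,z):
    K,T=c["camera_matrix"],c["T"]; uv=np.atleast_2d(uv).astype(float)
    d=np.c_[uv,np.ones(len(uv))]@np.linalg.inv(K).T@T[:3,:3].T
    return T[:3,3]+d*((z-T[2,3])/d[:,2])[:,None]
def cloud(c):
    K,T=c["camera_matrix"],c["T"]; h,w=c["depth"].shape
    v,u=np.mgrid[:h,:w]; p=np.stack([u,v,np.ones_like(u)],-1)@np.linalg.inv(K).T*c["depth"][...,None]
    return p@T[:3,:3].T+T[:3,3]
def proj(c,P):
    K,T=c["camera_matrix"],c["T"]; p=(np.atleast_2d(P)-T[:3,3])@T[:3,:3]@K.T
    return p[:,:2]/p[:,2:]
E
python3 - <<'E'
import pickle
from h import *
d=pickle.load(open("d0.pkl","rb"));c=d["top"];P=cloud(c)
im=c["img"]
cr=cv2.resize(im[160:280,190:490,::-1],None,fx=2.6,fy=2.6,interpolation=cv2.INTER_CUBIC)
cv2.imwrite("pics/crop1.png",cr)
g=cv2.cvtColor(im,cv2.COLOR_RGB2GRAY)
print(g[189,225:250],g[175:210,238],P[150:160,300,2].round(1))
# straightedge: darker than table
def comp(mask,seed):
    n,l=cv2.connectedComponents(mask.astype(np.uint8));k=l[seed[1],seed[0]];return (l==k)
print(g[200:260:6,400:440:5]); print(P[200:260:6,400:440:5,2].round(0))
E
```

```text
[169 171 173 171 170 155 125 121 143 161 177 191 192 193 194 192 192 191
 195 192 192 177 162 171 173] [192 192 190 191 190 191 190 179 173 168 164 189 195 191 193 187 150 126
 172 171 170 160 192 190 189 189 191 188 189 191 189 188 191 191 191] [43.2 44.4 40.5 -2.8 -3.3 -2.5 -2.2 -3.7 -3.3 -0.3]
[[140 136 138 137 182 190 189 190]
 [141 135 138 134 138 132 118 192]
 [137 139 136 134 134 135 132 136]
 [ 79  83  99 135 138 136 139 137]
 [ 86  84  81  81  79 136 139 133]
 [ 85  88  83  85  81  87  81  87]
 [ 82  79  87  80  86  86  84  84]
 [ 79  85  79  81  87  80  83  85]
 [191  83  84  84  81  85  82  83]
 [100 188 195  94  84  83  84  84]]
[[ 16.  16.  16.  16.  -3.  -2.  -2.  -3.]
 [ 12.  16.  16.  17.  14.  15.   5.  -0.]
 [ 15.  15.  13.  12.  18.  17.  16.  18.]
 [  7.   7.  16.  12.  17.  14.  16.  15.]
 [  7.   9.   7.   7.   9.  13.  16.  13.]
 [  8.   9.   7.   9.   9.   6.   7.  13.]
 [  5.   7.  10.   9.   8.   8.   6.   7.]
 [  5.   5.   5.   7.   9.   8.   8.   5.]
 [  1.   7.   7.   7.   8.   6.   6.   6.]
 [-29.  -2.   1.   6.  10.   9.   5.   8.]]
```

View pics/crop1.png

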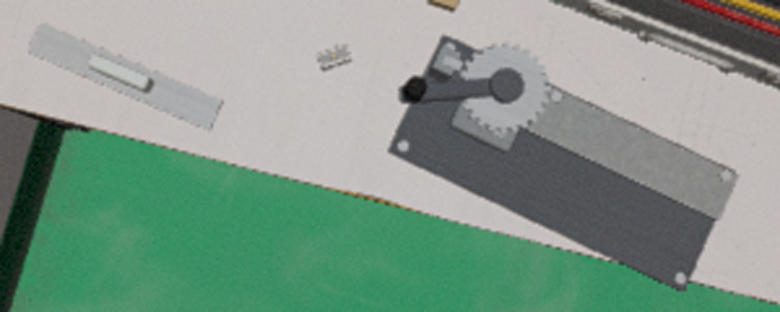

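```bash
cat > m.py <<'E'
import pickle
from h import *
d=pickle.load(open("d0.pkl","rb"));c=d["top"];im=c["img"].astype(int)
g=cv2.cvtColor(c["img"],cv2.COLOR_RGB2GRAY)
sat=im.max(2)-im.min(2)
def big(m,seed):
    m=cv2.morphologyEx(m.astype(np.uint8),cv2.MORPH_OPEN,np.ones((3,3)));n,l=cv2.connectedComponents(m);return l==l[seed[1],seed[0]]
def line(pts,z):
    P=ray(c,pts,z)[:,:2].astype(np.float32);v=cv2.fitLine(P,cv2.DIST_HUBER,0,.01,.01).ravel();r=(P-v[2:])@[-v[1],v[0]];return v,np.std(r)
def isect(a,b):
    t=np.linalg.solve(np.c_[a[:2],-b[:2]],b[2:]-a[2:]);return a[2:]+t[0]*a[:2]
m=big((g<112)&(sat<25),(400,240))
v,u=np.nonzero(m);print("dark bbox",u.min(),u.max(),v.min(),v.max())
front=np.array([(x,np.nonzero(m[:,x])[0].max()+.5) for x in range(350,440)])
pan=np.array([(x,np.nonzero(m[:,x])[0].min()-.5) for x in range(405,455)])
right=np.array([(np.nonzero(m[y])[0].max()+.5,y) for y in range(248,264)])
left=np.array([(np.nonzero(m[y])[0].min()-.5,y) for y in range(203,214)])
F,e1=line(front,8);Pn,e2=line(pan,16);Pn8,_=line(pan,8);R,e3=line(right,8);L,e4=line(left,8)
for n,q,e in(("front",F,e1),("panel16",Pn,e2),("panel8",Pn8,e2),("right",R,e3),("left",L,e4)): print(n,q.round(3),"deg",np.degrees(np.arctan2(q[1],q[0])).round(2),"rms",e.round(2))
fr,fl=isect(F,R),isect(F,L);print("fr",fr,"fl",fl,"len",np.linalg.norm(fr-fl))
y=fl-fr;y/=np.linalg.norm(y);x=np.array([y[1],-y[0]])
o=(fr+fl)/2-8.5*y+62*x
print("jig o",o,"yaw",np.arctan2(-y[0],y[1]),"panel edge x in jig (16,8)",(Pn[2:]-o)@x,(Pn8[2:]-o)@x)
s=big((g<184)&(g>100)&(sat<25),(215,183))
s|=big((g<184)&(g>100)&(sat<25),(265,200))
cs,_=cv2.findContours(s.astype(np.uint8),cv2.RETR_EXTERNAL,cv2.CHAIN_APPROX_NONE)
p=np.vstack(cs)[:,0];q=ray(c,p,6)[:,:2].astype(np.float32)
print("straight",cv2.minAreaRect(q),cv2.boxPoints(cv2.minAreaRect(q)))
P=cloud(c);ss=P[180:200,222:252];print("grip top pts", np.median(ss[ss[...,2]>26],0),(ss[...,2]>26).sum())
gm=big((g>185)&(np.mgrid[:400,:640][1]>200),(238,188));
k=(g<45);k[:, :335]=0;k[:,365:]=0;k[:180]=0;k[212:]=0
v,u=np.nonzero(k);print("knob px",u.mean(),v.mean(),len(u),ray(c,[(u.mean(),v.mean())],116))
E
python3 m.py
```

```text
dark bbox 343 463 186 269
front [   0.425    0.905  398.75  -154.028] deg 64.88 rms 0.54
panel16 [ 4.25000e-01  9.05000e-01  4.34440e+02 -2.24517e+02] deg 64.83 rms 0.53
panel8 [ 4.25000e-01  9.05000e-01  4.34796e+02 -2.26391e+02] deg 64.83 rms 0.53
right [   0.913   -0.408  377.461 -286.094] deg -24.06 rms 0.52
left [ 9.43000e-01 -3.34000e-01  4.72646e+02 -5.00830e+01] deg -19.5 rms 0.78
fr [ 343.85477 -271.0912 ] fl [451.07608 -42.44419] len 252.53883
jig o [ 449.99094 -190.7871 ] yaw -0.43849087 panel edge x in jig (16,8) 0.24110699 1.3590546
straight ((510.29339599609375, 169.87039184570312), (162.80360412597656, 27.678173065185547), 67.19063568115234) [[465.9798   100.19917 ]
 [491.49356   89.469284]
 [554.607    239.54161 ]
 [529.09326  250.2715  ]]
grip top pts [510.70025337 170.2329546   32.55217417] 148
knob px 349.05 194.43333333333334 60 [[488.25024686 -54.92350322 116.        ]]
```

Emit:
carry_out:
  deltas:
    - {"xyz":[4.0,-2.9,0],"rotation":[0,0,0]}
    - {"xyz":[4.0,-2.9,0],"rotation":[0,0,0]}
    - {"xyz":[4.0,-2.9,0],"rotation":[0,0,0]}
    - {"xyz":[4.0,-2.9,0],"rotation":[0,0,0]}
    - {"xyz":[4.0,-2.9,0],"rotation":[0,0,0]}
    - {"xyz":[4.0,-2.9,0],"rotation":[0,0,0]}
    - {"xyz":[4.0,-2.9,0],"rotation":[0,0,0]}
    - {"xyz":[4.0,-2.9,0],"rotation":[0,0,0]}
  grip: 6
  squeeze: 20

```text
clock: 0.9
eef_pos: [431.3, -398.6, 404.6]
tool_rot: [-3.141, 0.0, 0.246]
ft_force: [1.0, -0.1, -0.2]
width: 60.0
grip_force: 0.0
```

Emit:
carry_out:
  deltas:
    - {"xyz":[2.1,-3.1,0],"rotation":[0,0,0]}
    - {"xyz":[2.1,-3.1,0],"rotation":[0,0,0]}
    - {"xyz":[2.1,-3.1,0],"rotation":[0,0,0]}
    - {"xyz":[2.1,-3.1,0],"rotation":[0,0,0]}
    - {"xyz":[2.1,-3.1,0],"rotation":[0,0,0]}
    - {"xyz":[2.1,-3.1,0],"rotation":[0,0,0]}
    - {"xyz":[2.1,-3.1,0],"rotation":[0,0,0]}
    - {"xyz":[2.1,-3.1,0],"rotation":[0,0,0]}

```text
clock: 1.7
eef_pos: [533.2, -117.4, 404.6]
tool_rot: [-3.142, 0.0, 0.246]
ft_force: [1.0, -0.2, -0.0]
width: 59.9
grip_force: 0.0
```

Emit:
carry_out:
  deltas:
    - {"xyz":[0.6,-4.0,0],"rotation":[0,0,0]}
    - {"xyz":[0.6,-4.0,0],"rotation":[0,0,0]}
    - {"xyz":[0.6,-4.0,0],"rotation":[0,0,0]}
    - {"xyz":[0.6,-4.0,0],"rotation":[0,0,0]}
    - {"xyz":[0.6,-4.0,0],"rotation":[0,0,0]}
    - {"xyz":[0.6,-4.0,0],"rotation":[0,0,0]}
    - {"xyz":[0.6,-4.0,0],"rotation":[0,0,0]}
    - {"xyz":[0,0,0],"rotation":[0,0,0]}

```text
clock: 2.5
eef_pos: [504.6, 168.6, 404.6]
tool_rot: [-3.139, -0.0, 0.254]
ft_force: [-0.5, -0.0, -0.3]
width: 60.0
grip_force: 0.0
```

Emit:
carry_out:
  deltas:
    - {"xyz":[0,0,0],"rotation":[0,0,-0.1325]}
    - {"xyz":[0,0,0],"rotation":[0,0,-0.1325]}
    - {"xyz":[0,0,1],"rotation":[0,0,-0.1325]}
    - {"xyz":[0,0,2],"rotation":[0,0,-0.1325]}
    - {"xyz":[0,0,2],"rotation":[0,0,-0.1325]}
    - {"xyz":[0,0,2],"rotation":[0,0,-0.1325]}
    - {"xyz":[0,0,2],"rotation":[0,0,-0.1325]}
    - {"xyz":[0,0,0],"rotation":[0,0,0]}

```text
clock: 3.3
eef_pos: [505.0, 161.8, 312.5]
tool_rot: [-3.138, 0.003, 1.175]
ft_force: [0.3, -0.1, -0.4]
width: 60.1
grip_force: 0.0
```

Run:
```python
from rig import bot
import cv2,pickle
from h import *
d={n:bot.get_image(n) for n in("wrist","top")};s=bot.state();print(s["eef_pos"],s["tool_rot"],s["clock"])
pickle.dump(d,open("d1.pkl","wb"))
c=d["wrist"];print(c["T"].round(3).tolist(),c["camera_matrix"].round(1).tolist())
cv2.imwrite("pics/w1.png",c["img"][:,:,::-1])
print(proj(c,[[510.3,169.9,34],[466,100,6],[491.5,89.5,6],[554.6,239.5,6],[529,250,6]]).round(0))
```

```text
[505.65860459 162.42387235 314.65155769] [-3.14067377e+00  8.30020535e-04  1.16895100e+00] 3.4
[[0.923, -0.371, -0.107, 533.422], [-0.386, -0.889, -0.246, 229.445], [-0.003, 0.268, -0.963, 292.489], [0.0, 0.0, 0.0, 1.0]] [[333.4, 0.0, 314.6], [0.0, 333.4, 202.0], [0.0, 0.0, 1.0]]
[[318. 192.]
 [303. 269.]
 [332. 269.]
 [335.  87.]
 [301.  87.]]
```

View pics/w1.png

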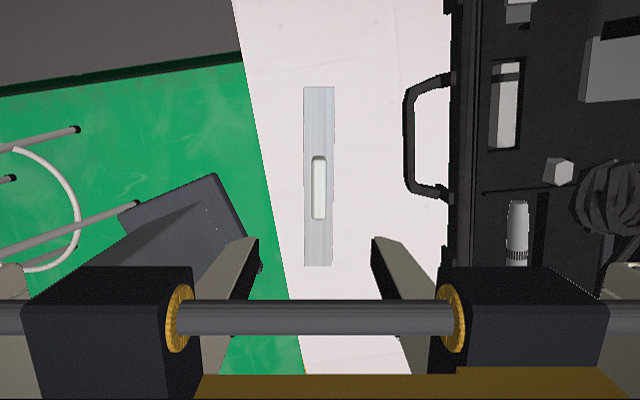

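The wrist view shows the grip plate at (318,188), about 4 px from the prediction (318,192), with the bar's edges vertical in the image. The handle at (405–450, 75–195) is well clear.

Emit:
carry_out:
  deltas:
    - {"xyz":[0.45,0.07,0.5],"rotation":[0,0,0]}
    - {"xyz":[0.45,0.07,2],"rotation":[0,0,0]}
    - {"xyz":[0,0,2.5],"rotation":[0,0,0]}
    - {"xyz":[0,0,2.5],"rotation":[0,0,0]}
    - {"xyz":[0,0,2],"rotation":[0,0,0]}
    - {"xyz":[0,0,1.5],"rotation":[0,0,0]}
    - {"xyz":[0,0,0.7],"rotation":[0,0,0]}
    - {"xyz":[0,0,0],"rotation":[0,0,0]}

```text
clock: 4.2
eef_pos: [510.4, 171.1, 197.5]
tool_rot: [-3.142, 0.0, 1.173]
ft_force: [0.6, -0.0, 0.1]
width: 59.8
grip_force: 0.0
```

Emit:
carry_out:
  deltas:
    - {"xyz":[0,0,0],"rotation":[0,0,0]}
    - {"xyz":[0,0,0],"rotation":[0,0,0]}
    - {"xyz":[0,0,0],"rotation":[0,0,0]}
    - {"xyz":[0,0,0],"rotation":[0,0,0]}
    - {"xyz":[0,0,0],"rotation":[0,0,0]}
    - {"xyz":[0,0,0],"rotation":[0,0,0]}
    - {"xyz":[0,0,0],"rotation":[0,0,0]}
    - {"xyz":[0,0,0],"rotation":[0,0,0]}
  grip: 0.8
  squeeze: 20

```text
clock: 5.0
eef_pos: [510.4, 170.6, 197.8]
tool_rot: [3.141, -0.0, 1.173]
ft_force: [0.0, -0.2, 3.1]
width: 11.9
grip_force: 20.0
```

Emit:
carry_out:
  deltas:
    - {"xyz":[0,0,-0.5],"rotation":[0,0,0]}
    - {"xyz":[0,0,-1.5],"rotation":[0,0,0]}
    - {"xyz":[0,0,-3],"rotation":[0,0,0]}
    - {"xyz":[0,0,-3.5],"rotation":[0,0,0]}
    - {"xyz":[0,0,-3],"rotation":[0,0,0]}
    - {"xyz":[0,0,-2],"rotation":[0,0,0]}
    - {"xyz":[-1,0.1,0],"rotation":[0,0,0]}
    - {"xyz":[-2.5,0.3,0],"rotation":[0,0,0]}
  squeeze: 30

```text
clock: 5.8
eef_pos: [500.3, 137.6, 332.9]
tool_rot: [3.141, -0.002, 1.176]
ft_force: [0.2, -1.0, -2.3]
width: 12.2
grip_force: 30.0
```

Emit:
carry_out:
  deltas:
    - {"xyz":[-4.2,0.5,0],"rotation":[0,0,0]}
    - {"xyz":[-4.2,0.5,0],"rotation":[0,0,0]}
    - {"xyz":[-4.5,0.5,0],"rotation":[0,0,0]}
    - {"xyz":[-4.5,0.5,0],"rotation":[0,0,0]}
    - {"xyz":[-4.5,0.5,0],"rotation":[0,0,0]}
    - {"xyz":[-4.5,0.5,0],"rotation":[0,0,0]}
    - {"xyz":[-3.5,0.4,0],"rotation":[0,0,0]}
    - {"xyz":[-2,0.2,0],"rotation":[0,0,0.041]}

```text
clock: 6.6
eef_pos: [407.8, -174.2, 331.6]
tool_rot: [-3.139, 0.001, 1.128]
ft_force: [0.1, 0.4, -1.0]
width: 12.1
grip_force: 30.0
```

Run:
```python
from rig import bot
import cv2,pickle
from h import *
d={n:bot.get_image(n) for n in("wrist",)};s=bot.state();print(s["eef_pos"],s["tool_rot"],s["clock"],s["width"],s["ft_force"])
pickle.dump(d,open("d2.pkl","wb"))
c=d["wrist"];cv2.imwrite("pics/w2.png",c["img"][:,:,::-1]);print(c["T"].round(3).tolist())
o=np.array([450,-190.8]);a=-.4385;R=np.array([[np.cos(a),-np.sin(a)],[np.sin(a),np.cos(a)]])
for p in[(-62,137,8),(0,45,16),(40,45,16),(-27,53,50),(-27,103,50),(-19.3,138.4,116),(0,-120,16)]: print(p,proj(c,[[*(o+R@p[:2]),p[2]]]).round(1))
```

```text
[ 407.2258423  -176.04202837  331.54592288] [-3.13877115e+00  2.36772588e-03  1.12263966e+00] 6.65 11.570556319106208 [-1.35318935 -2.64855793 -1.75380706]
[[0.904, -0.412, -0.116, 439.354], [-0.428, -0.871, -0.24, -107.991], [-0.002, 0.267, -0.964, 311.766], [0.0, 0.0, 0.0, 1.0]]
(-62, 137, 8) [[294.4  26.2]]
(0, 45, 16) [[366.8 139.8]]
(40, 45, 16) [[412.6 139.6]]
(-27, 53, 50) [[338.7 133.2]]
(-27, 103, 50) [[339.7  63.5]]
(-19.3, 138.4, 116) [[364.9 -28.3]]
(0, -120, 16) [[360.6 305.9]]
```

View pics/w2.png

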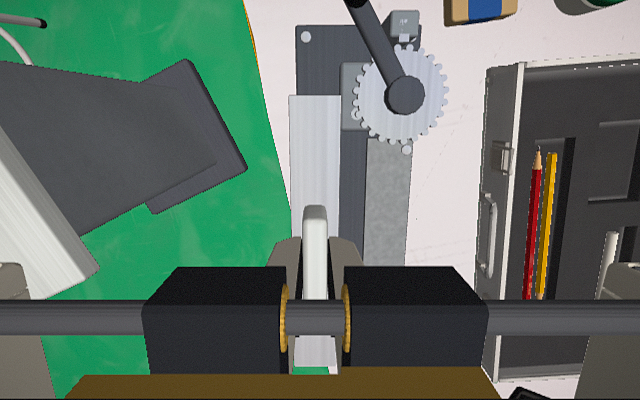

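The wrist view shows the jig within about 2 px of the prediction: plate corner (296,25), head corners (341,131) and (342,63). The bar is held straight and stands in front of the head, so I'll descend.

Emit:
carry_out:
  deltas:
    - {"xyz":[0,0,0.5],"rotation":[0,0,0]}
    - {"xyz":[0,0,1.5],"rotation":[0,0,0]}
    - {"xyz":[0,0,2],"rotation":[0,0,0]}
    - {"xyz":[0,0,2],"rotation":[0,0,0]}
    - {"xyz":[0,0,2],"rotation":[0,0,0]}
    - {"xyz":[0,0,1.5],"rotation":[0,0,0]}
    - {"xyz":[0,0,0.5],"rotation":[0,0,0]}
    - {"xyz":[0,0,0],"rotation":[0,0,0]}

```text
clock: 7.45
eef_pos: [410.2, -170.1, 231.8]
tool_rot: [-3.139, -0.0, 1.135]
ft_force: [0.1, -0.3, -1.5]
width: 11.6
grip_force: 30.0
```

Emit:
carry_out:
  deltas:
    - {"xyz":[0,0,0.5],"rotation":[0,0,0]}
    - {"xyz":[0,0,0.6],"rotation":[0,0,0]}
    - {"xyz":[0,0,0.6],"rotation":[0,0,0]}
    - {"xyz":[0,0,0.4],"rotation":[0,0,0]}
    - {"xyz":[0,0,0.25],"rotation":[0,0,0]}
    - {"xyz":[0,0,0.1],"rotation":[0,0,0]}
    - {"xyz":[0,0,0.05],"rotation":[0,0,0]}
    - {"xyz":[0,0,0],"rotation":[0,0,0]}

```text
clock: 8.25
eef_pos: [410.1, -171.2, 207.7]
tool_rot: [3.142, 0.0, 1.132]
ft_force: [0.3, 0.0, -1.4]
width: 11.7
grip_force: 30.0
```

Emit:
carry_out:
  deltas:
    - {"xyz":[0,0,0.05],"rotation":[0,0,0]}
    - {"xyz":[0,0,0.05],"rotation":[0,0,0]}
    - {"xyz":[0,0,0.05],"rotation":[0,0,0]}
    - {"xyz":[0,0,0.05],"rotation":[0,0,0]}
    - {"xyz":[0,0,0.02],"rotation":[0,0,0]}
    - {"xyz":[0,0,0],"rotation":[0,0,0]}
    - {"xyz":[0,0,0],"rotation":[0,0,0]}
    - {"xyz":[0,0,0],"rotation":[0,0,0]}

```text
clock: 9.05
eef_pos: [410.1, -171.2, 205.7]
tool_rot: [3.141, 0.0, 1.132]
ft_force: [-0.0, 0.0, 4.9]
width: 11.7
grip_force: 30.0
```

Emit:
carry_out:
  deltas:
    - {"xyz":[0,0.2,0],"rotation":[0,0,0]}
    - {"xyz":[0,0.4,0],"rotation":[0,0,0]}
    - {"xyz":[0,0.5,0],"rotation":[0,0,0]}
    - {"xyz":[0,0.5,0],"rotation":[0,0,0]}
    - {"xyz":[0,0.5,0],"rotation":[0,0,0]}
    - {"xyz":[0,0.4,0],"rotation":[0,0,0]}
    - {"xyz":[0,0.3,0],"rotation":[0,0,0]}
    - {"xyz":[0,0.1,0],"rotation":[0,0,0]}

```text
clock: 9.85
eef_pos: [431.0, -182.0, 205.8]
tool_rot: [-3.13, 0.005, 1.133]
ft_force: [-18.4, 9.8, 29.7]
width: 11.9
grip_force: 30.0
```

Emit:
carry_out:
  deltas:
    - {"xyz":[0,0.05,0],"rotation":[0,0,0]}
    - {"xyz":[0,0.05,0],"rotation":[0,0,0]}
    - {"xyz":[0,0.05,0],"rotation":[0,0,0]}
    - {"xyz":[0,0.0,0],"rotation":[0,0,0]}
    - {"xyz":[0,0.0,0],"rotation":[0,0,0]}
    - {"xyz":[0,0.0,0],"rotation":[0,0,0]}
    - {"xyz":[0,0.0,0],"rotation":[0,0,0]}
    - {"xyz":[0,0.0,0],"rotation":[0,0,0]}

```text
clock: 10.65
eef_pos: [432.2, -182.5, 205.8]
tool_rot: [-3.129, 0.005, 1.133]
ft_force: [-18.5, 8.7, 27.9]
width: 12.2
grip_force: 30.0
```

The slide is meeting more resistance than expected, at jig x of about -19.6. I'll look before pushing on.

Run:
```python
from rig import bot
import cv2,pickle
from h import *
d={n:bot.get_image(n) for n in("wrist","scene","top")};s=bot.state();print(s["eef_pos"],s["tool_rot"],s["clock"],s["ft_force"],s["torque"])
pickle.dump(d,open("d3.pkl","wb"))
w=d["wrist"]["img"][:,:,::-1]; a=cv2.resize(w[0:300,240:440],None,fx=2,fy=2,interpolation=cv2.INTER_CUBIC)
b=cv2.resize(d["scene"]["img"][170:340,290:430,::-1],(400,486),interpolation=cv2.INTER_CUBIC)
b=cv2.copyMakeBorder(b,0,600-486,0,0,cv2.BORDER_CONSTANT)
cv2.imwrite("pics/w3.png",np.hstack([a,b]))
```

```text
[ 432.21268866 -182.57074629  205.79842439] [-3.12950879  0.00472886  1.13304744] 10.8 [-17.90976857   8.1101926   29.2615494 ] [2.21228127 4.06286982 0.01779957]
```

View pics/w3.png

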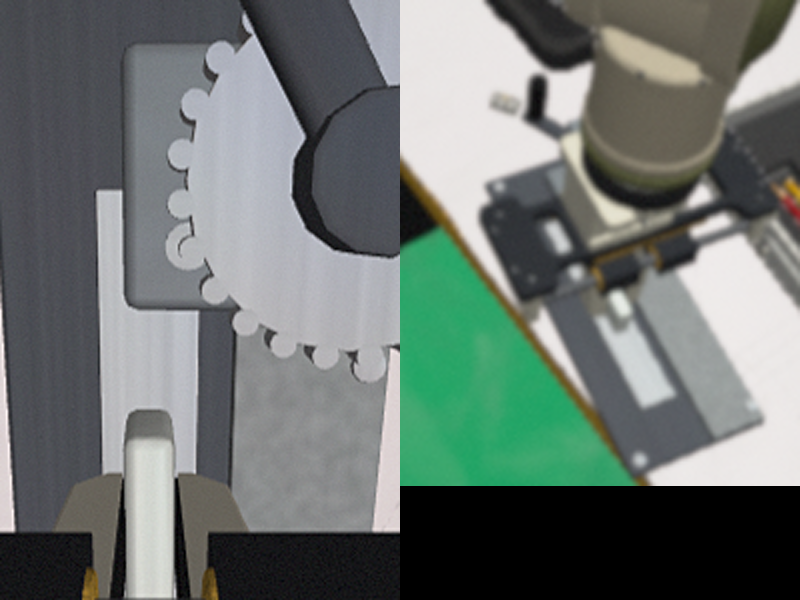

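The wrist crop shows the bar at (100–197), the panel edge at about 232 and nothing between them, so roughly 7 mm remains. The bar is jammed by friction because I'm pressing down at 29 N. I'll ease off the vertical load.

Emit:
carry_out:
  deltas:
    - {"xyz":[0,0,-0.03],"rotation":[0,0,0]}
    - {"xyz":[0,0,-0.03],"rotation":[0,0,0]}
    - {"xyz":[0,0,-0.03],"rotation":[0,0,0]}
    - {"xyz":[0,0,-0.03],"rotation":[0,0,0]}
    - {"xyz":[0,0,0],"rotation":[0,0,0]}
    - {"xyz":[0,0,0],"rotation":[0,0,0]}
    - {"xyz":[0,0,0],"rotation":[0,0,0]}
    - {"xyz":[0,0,0],"rotation":[0,0,0]}

```text
clock: 11.6
eef_pos: [437.8, -184.1, 206.7]
tool_rot: [-3.142, -0.0, 1.132]
ft_force: [0.0, -0.2, -1.9]
width: 11.7
grip_force: 30.0
```

Emit:
carry_out:
  deltas:
    - {"xyz":[0,0.03,0],"rotation":[0,0,0]}
    - {"xyz":[0,0.03,0],"rotation":[0,0,0]}
    - {"xyz":[0,0.03,0],"rotation":[0,0,0]}
    - {"xyz":[0,0.03,0],"rotation":[0,0,0]}
    - {"xyz":[0,0,0],"rotation":[0,0,0]}
    - {"xyz":[0,0,0],"rotation":[0,0,0]}
    - {"xyz":[0,0,0],"rotation":[0,0,0]}
    - {"xyz":[0,0,0],"rotation":[0,0,0]}

```text
clock: 12.4
eef_pos: [438.8, -184.7, 206.7]
tool_rot: [-3.141, 0.0, 1.132]
ft_force: [0.4, 0.1, -0.9]
width: 12.0
grip_force: 30.0
```

Emit:
carry_out:
  deltas:
    - {"xyz":[0,0.05,0],"rotation":[0,0,0]}
    - {"xyz":[0,0.05,0],"rotation":[0,0,0]}
    - {"xyz":[0,0.05,0],"rotation":[0,0,0]}
    - {"xyz":[0,0.05,0],"rotation":[0,0,0]}
    - {"xyz":[0,0,0],"rotation":[0,0,0]}
    - {"xyz":[0,0,0],"rotation":[0,0,0]}
    - {"xyz":[0,0,0],"rotation":[0,0,0]}
    - {"xyz":[0,0,0],"rotation":[0,0,0]}

```text
clock: 13.2
eef_pos: [439.4, -184.9, 206.6]
tool_rot: [-3.138, 0.001, 1.133]
ft_force: [-4.9, 3.9, 3.1]
width: 11.6
grip_force: 30.0
```

Emit:
carry_out:
  deltas:
    - {"xyz":[0,0,0.03],"rotation":[0,0,0]}
    - {"xyz":[0,0,0.03],"rotation":[0,0,0]}
    - {"xyz":[0,0,0.03],"rotation":[0,0,0]}
    - {"xyz":[0,0.02,0],"rotation":[0,0,0]}
    - {"xyz":[0,0.02,0],"rotation":[0,0,0]}
    - {"xyz":[0,0,0],"rotation":[0,0,0]}
    - {"xyz":[0,0,0],"rotation":[0,0,0]}
    - {"xyz":[0,0,0],"rotation":[0,0,0]}
  squeeze: 15

```text
clock: 14.0
eef_pos: [439.4, -185.0, 205.8]
tool_rot: [-3.138, 0.001, 1.133]
ft_force: [-6.9, 4.3, 5.7]
width: 12.0
grip_force: 15.0
```

Emit:
carry_out:
  deltas:
    - {"xyz":[0,0,0],"rotation":[0,0,0]}
    - {"xyz":[0,0,0],"rotation":[0,0,0]}
    - {"xyz":[0,0,0],"rotation":[0,0,0]}
    - {"xyz":[0,0,0],"rotation":[0,0,0]}
    - {"xyz":[0,0,0],"rotation":[0,0,0]}
    - {"xyz":[0,0,0],"rotation":[0,0,0]}
    - {"xyz":[0,0,0],"rotation":[0,0,0]}
    - {"xyz":[0,0,0],"rotation":[0,0,0]}
  grip: 3.2

```text
clock: 14.8
eef_pos: [441.1, -185.7, 205.8]
tool_rot: [3.142, 0.0, 1.132]
ft_force: [-0.2, 0.0, 0.6]
width: 31.9
grip_force: 0.0
```

Emit:
carry_out:
  deltas:
    - {"xyz":[0,0,-0.5],"rotation":[0,0,0]}
    - {"xyz":[0,0,-1.5],"rotation":[0,0,0]}
    - {"xyz":[0,0,-3],"rotation":[0,0,0]}
    - {"xyz":[0,0,-4],"rotation":[0,0,0]}
    - {"xyz":[0,0,-4],"rotation":[0,0,0]}
    - {"xyz":[0,0,-2],"rotation":[0,0,0]}
    - {"xyz":[0,0,-0.5],"rotation":[0,0,0]}
    - {"xyz":[0,0,0],"rotation":[0,0,0]}

```text
clock: 15.6
eef_pos: [440.8, -185.9, 361.3]
tool_rot: [3.14, 0.0, 1.132]
ft_force: [-0.4, -0.1, -1.1]
width: 32.4
grip_force: 0.0
```

Run:
```python
from rig import bot
import cv2,pickle
from h import *
d={n:bot.get_image(n) for n in("wrist","top")};s=bot.state();print(s["eef_pos"],s["tool_rot"],s["clock"],s["ft_force"],s["torque"])
pickle.dump(d,open("d4.pkl","wb"))
w=d["wrist"]["img"][:,:,::-1]; a=cv2.resize(w[0:300,230:430],None,fx=2,fy=2,interpolation=cv2.INTER_CUBIC)
b=cv2.resize(d["top"]["img"][165:285,330:480,::-1],None,fx=2.6,fy=2.6,interpolation=cv2.INTER_CUBIC)
b=cv2.copyMakeBorder(b,0,600-b.shape[0],0,0,cv2.BORDER_CONSTANT)
cv2.imwrite("pics/w4.png",np.hstack([a,b]))
c=d["wrist"];o=np.array([450,-190.8]);a=-.4385;R=np.array([[np.cos(a),-np.sin(a)],[np.sin(a),np.cos(a)]])
for p in[(-26,80,14),(0,80,14),(0,45,16),(-13,0,42),(-19.3,138.4,116),(-27,53,50)]: print(p,proj(c,[[*(o+R@p[:2]),p[2]]]).round(1))
```

```text
[ 440.64891429 -185.69705077  359.9144289 ] [-3.14016569e+00  2.87875433e-04  1.13224495e+00] 15.7 [-0.42953     0.7675795  -0.78906881] [ 0.01459451 -0.05060963  0.01962544]
(-26, 80, 14) [[297.3 103.5]]
(0, 80, 14) [[324.9 103.5]]
(0, 45, 16) [[324.7 141.3]]
(-13, 0, 42) [[311.1 193.1]]
(-19.3, 138.4, 116) [[298.8  -1.1]]
(-27, 53, 50) [[294.6 135.5]]
```

View pics/w4.png

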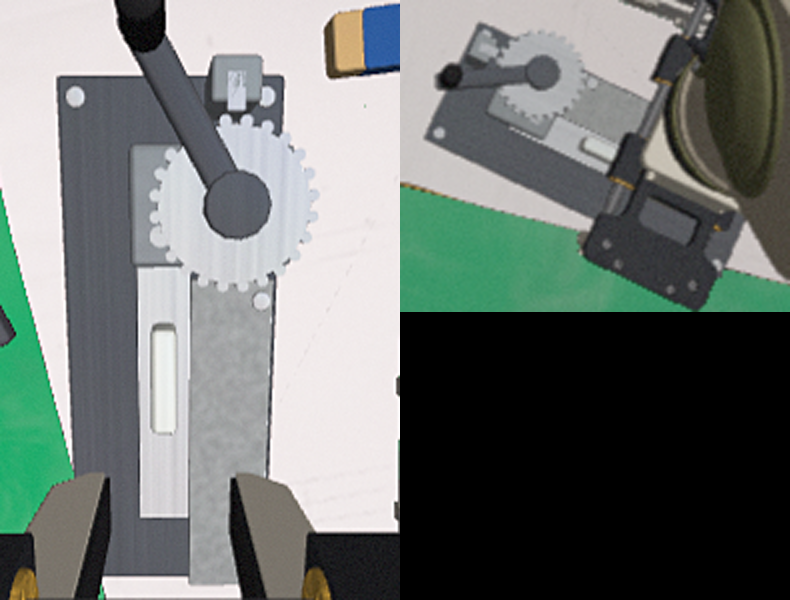

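The straightedge lies flush with no gap in the wrist crop (edge at x≈189), its grip at image (312,189), about 3 mm off centre, which is within tolerance, and its end is under the head. Next I'll go to the knob.

Emit:
carry_out:
  deltas:
    - {"xyz":[0,0,0],"rotation":[0,0,-0.132]}
    - {"xyz":[0,0,0],"rotation":[0,0,-0.132]}
    - {"xyz":[0,0,0],"rotation":[0,0,-0.132]}
    - {"xyz":[0,0,0],"rotation":[0,0,-0.132]}
    - {"xyz":[1.5,1.5,0],"rotation":[0,0,0]}
    - {"xyz":[2,2,0],"rotation":[0,0,0]}
    - {"xyz":[2,2,0],"rotation":[0,0,0]}
    - {"xyz":[0.7,0.7,0],"rotation":[0,0,0]}
  grip: 5.0

```text
clock: 16.5
eef_pos: [498.5, -116.2, 359.5]
tool_rot: [-3.141, -0.002, 1.663]
ft_force: [-0.6, 0.6, -0.2]
width: 49.6
grip_force: 0.0
```

Run:
```python
from rig import bot
import cv2,pickle
from h import *
d={n:bot.get_image(n) for n in("wrist",)};s=bot.state();print(s["eef_pos"],s["tool_rot"],s["clock"],s["ft_force"])
pickle.dump(d,open("d5.pkl","wb"))
w=d["wrist"]["img"][:,:,::-1]; cv2.imwrite("pics/w5.png",w)
c=d["wrist"];o=np.array([450,-190.8]);a=-.4385;R=np.array([[np.cos(a),-np.sin(a)],[np.sin(a),np.cos(a)]])
for p in[(-19.3,138.4,116),(-19.3,138.4,73),(-27,103,50),(-62,137,8),(43,137,8)]: print(p,proj(c,[[*(o+R@p[:2]),p[2]]]).round(1))
```

```text
[ 498.71096124 -115.92982627  359.61533228] [-3.14093994e+00 -2.05062338e-03  1.66404390e+00] 16.55 [ 1.16320983  0.82875338 -0.4678219 ]
(-19.3, 138.4, 116) [[312.1 133.1]]
(-19.3, 138.4, 73) [[312.6 129.6]]
(-27, 103, 50) [[284.6 159.4]]
(-62, 137, 8) [[273.7 104.1]]
(43, 137, 8) [[366.3 159.7]]
```

View pics/w5.png

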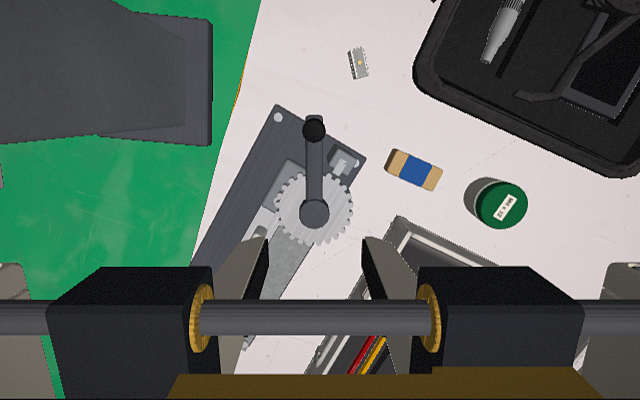

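The wrist view shows the knob top at (314,131) and the hub at (314,213). The lever runs along the image's vertical, so the gripper is already aligned radially.

Emit:
carry_out:
  deltas:
    - {"xyz":[1.5,0,0],"rotation":[0,0,0]}
    - {"xyz":[2.5,0,0],"rotation":[0,0,0]}
    - {"xyz":[2.03,-0.06,0.5],"rotation":[0,0,0]}
    - {"xyz":[0,0,2],"rotation":[0,0,0]}
    - {"xyz":[0,0,2.5],"rotation":[0,0,0]}
    - {"xyz":[0,0,2.5],"rotation":[0,0,0]}
    - {"xyz":[0,0,1.5],"rotation":[0,0,0]}
    - {"xyz":[0,0,0.4],"rotation":[0,0,0]}

```text
clock: 17.35
eef_pos: [489.9, -58.6, 265.3]
tool_rot: [-3.138, -0.0, 1.66]
ft_force: [-0.2, 0.5, -0.3]
width: 49.7
grip_force: 0.0
```

Emit:
carry_out:
  deltas:
    - {"xyz":[0,0,0],"rotation":[0,0,0]}
    - {"xyz":[0,0,0],"rotation":[0,0,0]}
    - {"xyz":[0,0,0],"rotation":[0,0,0]}
    - {"xyz":[0,0,0],"rotation":[0,0,0]}
    - {"xyz":[0,0,0],"rotation":[0,0,0]}
    - {"xyz":[0,0,0],"rotation":[0,0,0]}
    - {"xyz":[0,0,0],"rotation":[0,0,0]}
    - {"xyz":[0,0,0],"rotation":[0,0,0]}
  grip: 1.2
  squeeze: 25

```text
clock: 18.15
eef_pos: [491.9, -58.4, 267.2]
tool_rot: [3.14, 0.0, 1.66]
ft_force: [2.9, -0.7, 5.3]
width: 15.8
grip_force: 25.0
```

Emit:
carry_out:
  deltas:
    - {"xyz":[-0.012,0.405,0],"rotation":[0,0,0.06]}
    - {"xyz":[-0.012,0.405,0],"rotation":[0,0,0.06]}
    - {"xyz":[-0.012,0.405,0],"rotation":[0,0,0.06]}
    - {"xyz":[-0.012,0.405,0],"rotation":[0,0,0.06]}
    - {"xyz":[-0.012,0.405,0],"rotation":[0,0,0.06]}
    - {"xyz":[-0.012,0.405,0],"rotation":[0,0,0.06]}
    - {"xyz":[-0.012,0.405,0],"rotation":[0,0,0.06]}
    - {"xyz":[0,0,0],"rotation":[0,0,0]}

```text
clock: 18.95
eef_pos: [517.3, -61.1, 266.9]
tool_rot: [-3.137, 0.002, 1.239]
ft_force: [-6.9, 2.8, 13.0]
width: 15.5
grip_force: 25.0
```

Emit:
carry_out:
  deltas:
    - {"xyz":[-0.012,0.405,-0.01],"rotation":[0,0,0.06]}
    - {"xyz":[-0.012,0.405,-0.01],"rotation":[0,0,0.06]}
    - {"xyz":[-0.012,0.405,-0.01],"rotation":[0,0,0.06]}
    - {"xyz":[-0.012,0.405,-0.01],"rotation":[0,0,0.06]}
    - {"xyz":[-0.012,0.405,0],"rotation":[0,0,0.06]}
    - {"xyz":[-0.012,0.405,0],"rotation":[0,0,0.06]}
    - {"xyz":[-0.012,0.405,0],"rotation":[0,0,0.06]}
    - {"xyz":[0,0,0],"rotation":[0,0,0]}

```text
clock: 19.75
eef_pos: [541.9, -74.5, 267.0]
tool_rot: [-3.137, 0.002, 0.819]
ft_force: [-5.8, 7.8, 10.0]
width: 15.5
grip_force: 25.0
```

Emit:
carry_out:
  deltas:
    - {"xyz":[-0.012,0.405,-0.01],"rotation":[0,0,0.06]}
    - {"xyz":[-0.012,0.405,-0.01],"rotation":[0,0,0.06]}
    - {"xyz":[-0.012,0.405,-0.01],"rotation":[0,0,0.06]}
    - {"xyz":[0,0,0],"rotation":[0,0,0]}
    - {"xyz":[0,0,0],"rotation":[0,0,0]}
    - {"xyz":[0,0,0],"rotation":[0,0,0]}
    - {"xyz":[0,0,0],"rotation":[0,0,0]}
    - {"xyz":[0,0,0],"rotation":[0,0,0]}

```text
clock: 20.55
eef_pos: [550.4, -83.2, 267.2]
tool_rot: [-3.138, 0.001, 0.642]
ft_force: [-2.9, 8.4, 4.2]
width: 15.5
grip_force: 25.0
```

Emit:
carry_out:
  deltas:
    - {"xyz":[0,0.1,0],"rotation":[0,0,0.015]}
    - {"xyz":[0,0.1,0],"rotation":[0,0,0.015]}
    - {"xyz":[0,0.1,0],"rotation":[0,0,0.015]}
    - {"xyz":[0,0,0],"rotation":[0,0,0]}
    - {"xyz":[0,0,0],"rotation":[0,0,0]}
    - {"xyz":[0,0,0],"rotation":[0,0,0]}
    - {"xyz":[0,0,0],"rotation":[0,0,0]}
    - {"xyz":[0,0,0],"rotation":[0,0,0]}

```text
clock: 21.35
eef_pos: [552.3, -85.8, 267.2]
tool_rot: [-3.138, 0.001, 0.597]
ft_force: [-1.6, 7.8, 3.7]
width: 15.2
grip_force: 25.0
```

Emit:
carry_out:
  deltas:
    - {"xyz":[0,0.1,0],"rotation":[0,0,0.015]}
    - {"xyz":[0,0.1,0],"rotation":[0,0,0.015]}
    - {"xyz":[0,0,0],"rotation":[0,0,0]}
    - {"xyz":[0,0,0],"rotation":[0,0,0]}
    - {"xyz":[0,0,0],"rotation":[0,0,0]}
    - {"xyz":[0,0,0],"rotation":[0,0,0]}
    - {"xyz":[0,0,0],"rotation":[0,0,0]}
    - {"xyz":[0,0,0],"rotation":[0,0,0]}

```text
clock: 22.15
eef_pos: [553.3, -87.2, 267.2]
tool_rot: [-3.138, 0.001, 0.567]
ft_force: [-2.3, 8.0, 4.3]
width: 15.8
grip_force: 25.0
```

Emit:
carry_out:
  deltas:
    - {"xyz":[0,0.1,0],"rotation":[0,0,0.015]}
    - {"xyz":[0,0.1,0],"rotation":[0,0,0.015]}
    - {"xyz":[0,0,0],"rotation":[0,0,0]}
    - {"xyz":[0,0,0],"rotation":[0,0,0]}
    - {"xyz":[0,0,0],"rotation":[0,0,0]}
    - {"xyz":[0,0,0],"rotation":[0,0,0]}
    - {"xyz":[0,0,0],"rotation":[0,0,0]}
    - {"xyz":[0,0,0],"rotation":[0,0,0]}

```text
clock: 22.95
eef_pos: [554.1, -88.2, 267.2]
tool_rot: [-3.137, 0.002, 0.538]
ft_force: [-3.5, 11.1, 5.9]
width: 15.5
grip_force: 25.0
```

The force jumped by about 3 N at a measured angle of about 1.07, which is the fourth click. I'll add a small margin.

Emit:
carry_out:
  deltas:
    - {"xyz":[0,0.1,0],"rotation":[0,0,0.015]}
    - {"xyz":[0,0.1,0],"rotation":[0,0,0.015]}
    - {"xyz":[0,0.1,0],"rotation":[0,0,0.015]}
    - {"xyz":[0,0.1,0],"rotation":[0,0,0.015]}
    - {"xyz":[0,0,0],"rotation":[0,0,0]}
    - {"xyz":[0,0,0],"rotation":[0,0,0]}
    - {"xyz":[0,0,0],"rotation":[0,0,0]}
    - {"xyz":[0,0,0],"rotation":[0,0,0]}

```text
clock: 23.75
eef_pos: [556.4, -92.0, 267.2]
tool_rot: [-3.138, 0.001, 0.478]
ft_force: [-1.8, 9.0, 4.6]
width: 15.5
grip_force: 25.0
```

Run:
```python
from rig import bot
import cv2,pickle
from h import *
d={n:bot.get_image(n) for n in("wrist","scene")};s=bot.state();print(s["eef_pos"],s["tool_rot"],s["clock"],s["ft_force"],s["width"])
pickle.dump(d,open("d6.pkl","wb"))
a=cv2.resize(d["wrist"]["img"][:,:,::-1],(480,300));b=cv2.resize(d["scene"]["img"][190:340,300:460,::-1],(320,300))
cv2.imwrite("pics/w6.png",np.hstack([a,b]))
```

```text
[556.40016018 -92.0411684  267.20997802] [-3.13777027e+00  1.28066567e-03  4.77567411e-01] 23.85 [-2.77825045  8.38172794  5.47325894] 15.525060116366179
```

View pics/w6.png

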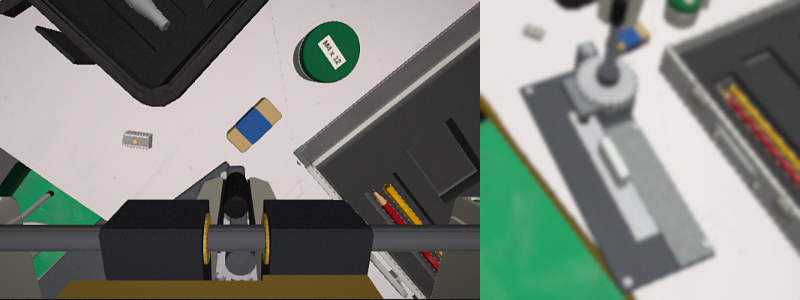

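The wrist view shows the knob held between the pads at about (237,205). The scene view shows the straightedge flush against the panel with its end under the head. The lever reads about 1.14 rad, past the fourth click and 11 mm short of the fifth, so I'm handing in.

```bash
python3 -c "
from rig import bot
print(bot.close_job())"
```

```text
the job is handed in; nothing more can be done
None
```

I handed the job in at about 24 s: the straightedge is flush against the panel, about 3 mm off centre with its end under the clamp foot, and the lever is held by its knob just past the fourth click (about 1.14 rad); the only click I saw directly as a force jump was the fourth, and no verdict came back.

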